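# Release the sprung parts tray with its key and stow the key

## Robot

A 6-joint arm with a two-finger parallel gripper is mounted at the origin on a cart in front of the work surface, level with it; the furniture and walls round the work are solid. World frame = base frame: x ahead of the robot, y to its left, z up, the work surface at z = 0. Lengths are in m, angles in rad, forces in N, time in s.
With the tool pointing down it reaches from about 0.4 to 0.825 m from the base axis. Payload 7 kg.
Tool frame: the origin (TCP) lies on the centre line of the jaws, within the pads' length; the fingertips stand 22 mm ahead of it and the grasp point (between the pads) lies 3 mm ahead of it (arm.tcp_to_tips is the distance from the TCP to the fingertips, in m); z points along the fingers, y is the line along which they close (so a half turn about z gives the same grasp; the last joint's range is limited). The gripper opens to 88 mm and grips with 3 to 60 N. Pads are 19 mm wide; open, the fingers measure 130 mm over their backs; the gripper's body (78 mm by 193 mm) begins 47 mm behind the grasp point.
Start: joints at [-0.969, 0.359, 0.012, 0, -1.224, -0.288], TCP at [0.208, -0.642, 0.249] pointing down, gripper open.
Joint ranges: [-3.07, 3.07], [-1.43, 2.12], [-1.02, 1.25], [-3.03, 1.67], [-3.05, -0], [-3.03, 3.03]. Speed limits (rad/s): [2.39, 2.39, 3.01, 3.14, 3.14, 3.14].

## Interface

Orientations are given as [roll, pitch, yaw] about the fixed x, y, z axes, in that order (R = Rz(yaw) Ry(pitch) Rx(roll)).
In Python, from station import arm gives the robot as it stands.
- The arm moves only by the tool jog_arm, never from a script. Its argument "targets" is a list of rows, each an object of numbers: "dx", "dy", "dz": the shift along the tool's x, y, z in mm; "rx", "ry", "rz": the turn, a rotation vector about the tool's x, y, z in rad; "gripper": the closure, from 0 (fully open) to 1 (shut). In form: [{"dx": .., "dy": .., "dz": .., "rx": .., "ry": .., "rz": .., "gripper": ..}, ...]. A call has exactly 8 rows; each row is the pose to reach, as a shift and turn from the pose commanded when the call began, along the tool's axes at that moment; what a row does not reach only later rows make up. A row lasts 1/12 s, in which the tool goes at most 41.7 mm and 7.16 degrees, less where a joint would pass 70% of its speed; a pose out of reach is approached as far as the arm can. A call with a gripper value outside its range is refused whole. The fingers move at their own pace and stop on an object; "force" is the grip in N (left out, the last holds). Time passes only in rows, so rows that repeat a pose let the fingers close, or fill a call up. It gives the time, the measured TCP pose, the force, the opening and the grip force at its end, in the units of the state.
- arm.get_state(): the state, without advancing time (a new reading comes with each control period).
- arm.grab_frame(name): name is "scene" or "top" or "wrist"; returns a dict with "frame" (480x640x3 uint8, red, green, blue), "z_map" (480x640 float32, m along the optical axis (not along the pixel's ray), 0 where there is no reading), "fx", "fy", "cx", "cy" (pixels), "distortion" ([k1, k2, p1, p2, k3] as OpenCV has them; the pictures are not rectified), "view" (4x4, takes a point from world to camera coordinates). Camera axes: x right, y down, z forward; pixel columns grow to the right and rows downward; lengths in m; the calibration is good to about 2 mm. A picture is of the moment at which its call begins.
- arm.job_done(): hands the job in; it is judged then, once.
The state is a dict: "t": time; "q": joint angles; "qd": joint speeds; "joint_efforts": joint torques, N m; "eef_pos": TCP position; "ee_rot": TCP orientation; "force": force on the tool from outside, world axes, zero at the start; "moment": the same for the moment, N m; "width": finger opening in m; "gripper_force": force on a finger pad.
Only numpy, scipy, OpenCV 4.12 (cv2) and the standard library are available. Lean on these libraries where they do the work, as an engineer would, in place of code of your own. Each camera call takes 0.05 s, during which the arm holds its last target. There are 200 camera calls.

## Task

Take the release key out of the wooden block and push its pin down through the small round hole in the top of the grey parts cabinet, until the hidden spring catch lets go and the tray springs out. Then put the key away in the key rest: press its crossbar down between the spring clips until it snaps fully home in both, centred, pin hanging down, and let go. Leave the tray open, and do not knock over the ink bottle or the mug.

Things in the scene. Friction and masses are not known exactly. Their poses are not given: they have to be found in the camera images.
- key: Release key, 98 mm tall, about 60 g, standing upright in the block. Origin at the pin's tip, z up along the pin, y along the crossbar. A steel pin, a steel crossbar, and above it a flat dark wooden grip 14 mm thick (x), 30 mm wide (y), from z = 62 to 98 mm, to be taken by its two broad faces. Works either way round. It may lean a few degrees.
- key_tip (a point): Tip of the key's pin (the key's origin), 5 mm above the worktop at the start. The pin is 7 mm in diameter and reaches from here up to the crossbar.
- key_bar (a point): Middle of the key's crossbar, on its axis, 60 mm above the tip. The bar is round, 12 mm in diameter and 110 mm long.
- block: Plain brown wooden block 70 x 70 x 45 mm, fixed. Origin: centre of its underside. In the middle of its top is the hole in which the key stands, 8.5 mm wide and 40 mm deep.
- cabinet: Low grey sheet-steel parts cabinet, fixed, 150 (x) x 140 (y) x 60 mm high; origin at the centre of its underside. The tray's front, with a small label frame, fills its -x side, towards the robot.
- hole (a point): Centre of the round access hole, 16 mm wide with a steel rim, level with the cabinet's top (60 mm), 45 mm behind the cabinet's centre (+x). The top is 4 mm thick. The catch's flat pad, 22 mm square, lies 16 mm below the top surface; it moves straight down on a spring, frees the tray once pressed down 8 mm (about 4.5 N) and stops at 14 mm (6 N).
- tray (a joint): Slide of the sprung tray, in m: 0 shut and held by the catch, 0.06 fully out. Once released it springs out by itself towards the cabinet's -x side in under a second, and stays out.
- key_rest: Key rest, fixed: light wooden base 70 (x) x 150 (y) x 12 mm with two uprights 40 mm either side of its middle along y, each with a pair of steel spring fingers 10 mm wide on top. Origin: centre of the base's underside. The key's crossbar lies in it along y, either way round.
- seat (a point): Where the middle of the crossbar's axis lies when fully home: between the two clips, 80 mm above the worktop. The spring fingers have flared mouths (about 33 mm wide, 17 mm above this point) and narrow to 8 mm, 6 mm above it; a bar laid on them unpressed stays about 10 mm too high. Pressing it in takes about 8 to 10 N, and one clip may snap before the other.
- ink_bottle: Small black bottle with a white cap, 46 mm wide, 75 mm tall, loose. Origin at its underside, z up.
- mug: Cream enamel mug, 84 mm tall, loose. Origin at its underside, z up.
Things that resemble listed ones, but are neither listed nor needed, are in the scene too. What is meant by the key is not red, and is the smaller of those in its own colour.

How it is judged:
On the way, in this order (a step that is already met when the one before it is completed fails the run):
1. the key's pin is in the cabinet's hole, its tip at least 6 mm below the top, with the tray still shut (horizontal distance between key_tip and hole below 0.008 m and z of key_tip in the frame of hole below -0.006 m and value of joint tray below 0.004 m), for 0.05 s.
2. the tray has sprung out at least 45 mm (value of joint tray above 0.045 m), for 0.2 s.
At the end, for the whole second after the job is handed in: The tray is at least 45 mm out; the key's crossbar is snapped home in both clips (its middle within 3 mm of the seat in height and across, 12 mm along the bar, level within 0.06 rad), the pin hangs down within 0.4 rad of vertical, and the key is released and at rest (value of joint tray above 0.045 m and z of key_bar in the frame of seat between -0.003 and 0.003 m and x of key_bar in the frame of seat between -0.003 and 0.003 m and y of key_bar in the frame of seat between -0.012 and 0.012 m and angle between the y axis of key and the y axis of key_rest, either way round below 0.06 rad and angle between key's own z axis and vertical below 0.4 rad and linear speed of key below 0.02 m/s); the robot touches nothing.
It fails at once if the ink bottle or the mug is knocked over (angle between any of ink_bottle, mug's own z axis and vertical above 0.6 rad).
It also fails if it takes over 46 s, if anything falls off the work surface, if the arm or the gripper's body presses on something with over 40 N, if the wrist force passes 120 N, or if a joint passes its speed limit or range.

## Working session

There is one attempt and no reset: what is moved stays moved. The work goes in short steps, Python scripts to look and compute and a tool call to move; the robot and the scene stay as the last step left them, time stands still between calls to the robot, and variables do not carry over. Pictures are saved under pics/ and viewed, at most 10 in all, crops included, and the job is handed in when it is done.

Besides the shell and the picture viewer there is one more tool, called as name(argument=value, ...), one argument or row to a line, values as JSON. jog_arm: Moves the arm, as the interface text tells. Its arguments: {"type":"object","properties":{"targets":{"type":"array","items":{"type":"object","properties":{"dx":{"type":"number"},"dy":{"type":"number"},"dz":{"type":"number"},"rx":{"type":"number"},"ry":{"type":"number"},"rz":{"type":"number"},"gripper":{"type":"number"}}}},"force":{"type":"number"}},"required":["targets"]}

```bash
mkdir -p pics; ls; cat > h.py <<'E'
import numpy as np, cv2
from station import arm
def grab(n):
    f=arm.grab_frame(n); np.save(f'/tmp/{n}.npy',f,allow_pickle=True); return f
def load(n): return np.load(f'/tmp/{n}.npy',allow_pickle=True).item()
def K(f): return np.array([[f['fx'],0,f['cx']],[0,f['fy'],f['cy']],[0,0,1.]])
def und(f,uv): return cv2.undistortPoints(np.array(uv,float).reshape(-1,1,2),K(f),np.array(f['distortion'],float)).reshape(-1,2)
def plane(f,uv,z):
    n=und(f,uv); V=np.array(f['view']); R,t=V[:3,:3],V[:3,3]; c=-R.T@t
    d=np.c_[n,np.ones(len(n))]@R
    return c+d*((z-c[2])/d[:,2])[:,None]
def cloud(f):
    z=f['z_map']; v,u=np.mgrid[:480,:640]; n=und(f,np.c_[u.ravel(),v.ravel()])
    V=np.array(f['view']); p=np.c_[n,np.ones(len(n))]*z.ravel()[:,None]
    return ((p-V[:3,3])@V[:3,:3]).reshape(480,640,3)
def proj(f,P):
    V=np.array(f['view']); r,_=cv2.Rodrigues(V[:3,:3])
    return cv2.projectPoints(np.array(P,float).reshape(-1,3),r,V[:3,3],K(f),np.array(f['distortion'],float))[0].reshape(-1,2)
def save(f,name,box=None,s=1):
    im=f['frame'][:,:,::-1]
    if box: im=im[box[1]:box[3],box[0]:box[2]]
    cv2.imwrite(f'pics/{name}.png',cv2.resize(im,None,fx=s,fy=s,interpolation=cv2.INTER_CUBIC))
E
python3 - <<'E'
from h import *
for n in ['top','scene']:
    f=grab(n); save(f,n)
    V=np.array(f['view']); print(n,-V[:3,:3].T@V[:3,3],f['fx'])
s=arm.get_state(); print({k:np.round(v,3) for k,v in s.items()})
E
```

```text
pics
top [ 0.4087053  -0.04572175  1.13305597] 436.1690530022393
scene [-0.22286092  1.10902295  0.69474567] 544.1758833185141
{'t': np.float64(0.1), 'q': array([-0.969,  0.359,  0.011, -0.   , -1.224, -0.288]), 'qd': array([ 0.001, -0.001,  0.004,  0.002,  0.001,  0.001]), 'joint_efforts': array([-2.0000e-03, -5.8416e+01,  2.9375e+01,  7.0150e+00,  1.0000e-02,
       -0.0000e+00]), 'eef_pos': array([ 0.208, -0.642,  0.248]), 'ee_rot': array([ 3.14 , -0.   , -2.828]), 'force': array([ 0.264, -0.704, -0.531]), 'moment': array([-0.003, -0.043,  0.027]), 'gripper_force': np.float64(0.0), 'width': np.float64(0.088)}
```

View pics/top.png

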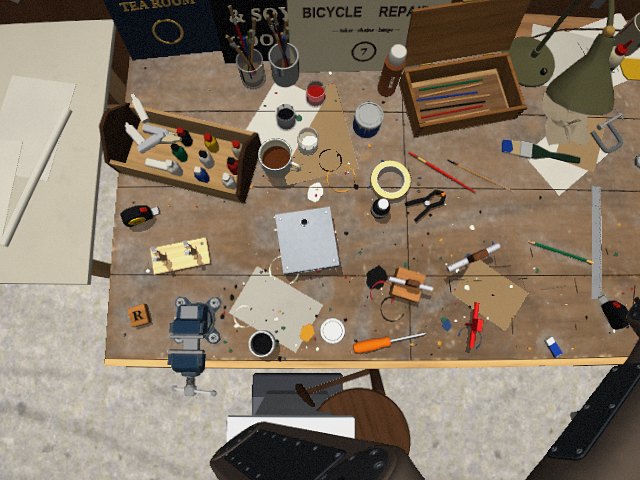

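View pics/scene.png

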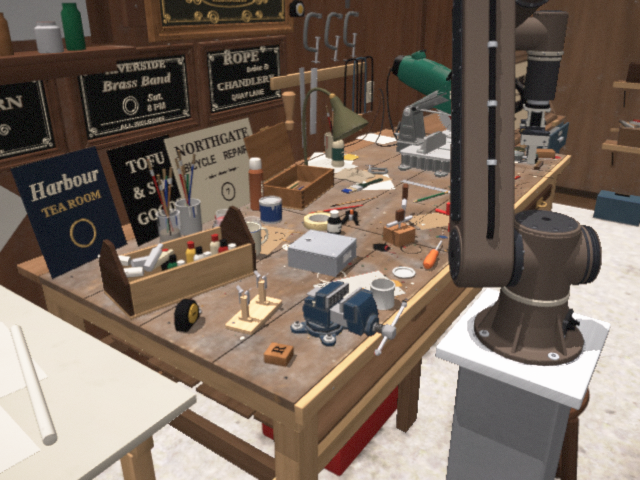

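Top view: key candidates are a steel and dark key in the brown block (407,285), a similar dark key further back (474,257), and a red one (474,325). The cabinet is at (306,240) with its hole at (304,222), the rest is at (180,255), the ink bottle at (380,208), and mugs at (262,343) and (276,157). Next I'll take a close crop and measure.

```bash
python3 - <<'E'
from h import *
f=load('top'); 
a=f['frame'][230:350,360:520,::-1]; b=f['frame'][225:285,140:220,::-1]
s=load('scene')['frame'][170:260,350:470,::-1]
A=cv2.resize(a,(480,360),interpolation=3); B=cv2.resize(b,(320,240),interpolation=3); S=cv2.resize(s,(320,240),interpolation=3)
im=np.zeros((480,800,3),np.uint8); im[:360,:480]=A; im[:240,480:]=B; im[240:,480:]=S; cv2.imwrite('pics/crop1.png',im)
C=cloud(f); hsv=cv2.cvtColor(f['frame'],cv2.COLOR_RGB2HSV)
def comp(box,z0,z1,name):
    u0,v0,u1,v1=box; P=C[v0:v1,u0:u1].reshape(-1,3); m=(P[:,2]>z0)&(P[:,2]<z1)
    Q=P[m]; r=cv2.minAreaRect((Q[:,:2]*1000).astype(np.float32)); print(name,m.sum(),'med',np.round(np.median(Q,0),4),'rect',np.round(r[0],1),np.round(r[1],1),round(r[2],1))
comp((265,195,350,285),.05,.07,'cab')
comp((380,255,440,310),.036,.052,'block')
comp((380,255,440,310),.055,.075,'bar');comp((380,255,440,310),.08,.12,'grip')
comp((440,235,510,280),.01,.2,'other dark'); comp((440,235,510,280),.085,.2,'other dark grip')
comp((455,300,495,350),.01,.2,'red')
comp((140,230,220,280),.006,.02,'restbase'); comp((140,230,220,280),.07,.12,'clips')
comp((365,190,398,222),.06,.09,'ink'); comp((245,325,280,360),.05,.1,'mug'); comp((250,130,300,180),.05,.1,'mug2')
comp((360,260,388,295),.01,.1,'darkthing'); comp((170,290,225,400),.05,.25,'vise')
for box in [(380,255,440,310),(440,235,510,280)]:
    u0,v0,u1,v1=box; print(np.round(C[v0:v1:5,u0:u1:5,2]*1000).astype(int))
E
```

```text
cab 3327 med [ 0.5891 -0.039   0.0607] rect [591.2 -37.9] [152.  140.4] 8.7
block 624 med [ 0.4743 -0.2914  0.0454] rect [ 480.4 -294. ] [71.8 70.5] 72.6
bar 144 med [ 0.4828 -0.2745  0.0703] rect [ 480.8 -292.6] [108.2  13.4] 77.9
grip 93 med [ 0.4801 -0.2914  0.1017] rect [ 480.4 -293.9] [30.2 14.3] 75.8
other dark 407 med [ 0.5399 -0.4353  0.0878] rect [ 545.  -449.2] [ 18.8 146.9] 24.9
other dark grip 299 med [ 0.5401 -0.4369  0.1039] rect [ 544.4 -447.9] [ 18.8 143.1] 24.9
red 321 med [ 0.3814 -0.446   0.0665] rect [ 381.8 -448.6] [ 15.8 109.4] 81.5
restbase 1256 med [0.5518 0.2894 0.0128] rect [563.9 297.5] [194.8 119.1] 84.8
clips 164 med [0.5565 0.324  0.0896] rect [555.8 292.2] [35.6 92.1] 12.5
ink 106 med [ 0.6787 -0.2285  0.0753] rect [ 680.  -228.7] [25.8 26.5] 62.0
mug 145 med [0.3349 0.0727 0.0562] rect [337.1  72.3] [62.5 61.2] 1.5
mug2 685 med [0.8212 0.0532 0.0719] rect [818.2  46. ] [112.2 127.1] 0.4
darkthing 0 med [nan nan nan] rect [0. 0.] [0. 0.] 0.0
vise 2407 med [0.3339 0.2354 0.101 ] rect [322.5 235.3] [223.7  91.1] 10.4
[[  -1   -6    0    0    0    3    2  
[... 502 characters left out ...]
   47   44    1   -1    1]
 [   0    4   -1    1   -1    2   11   45    1   -1    4   -5]
 [   1    3   -4    1    0   -2   -1    0   -2    1   -5   -1]]
[[  4   1  -2   3  -1  -1   0   1   5   0  -1  -3   3   0]
 [  1   4  -2   1   1  -3  -3  -1  -1  -3   5   0   2   2]
 [  3   3  -3   1   7  -1  -1   1   1  -2   1  86  -1   1]
 [ -2  -1  -2  -3   1  -5   3   0   1 127  90  83   0  -2]
 [  2  -4   0   0   2  -2   6 129 128 130   2  -4  -1  -1]
 [ -1   0  -1  -1   4  89 101 127  -1   0   4   2   2  -1]
 [  0  -2  79  85  86  81  -4   0  -2   0   3  -2  -2   1]
 [ -2  -2  85  -2   2  -1  -2   0   2   3   1   3  -1   2]
 [ -1  -3   3   2   2  -1   6  -1   3   2   1   1  -3   3]]
  return _methods._mean(a, axis=axis, dtype=dtype,
  ret = um.true_divide(
```

View pics/crop1.png

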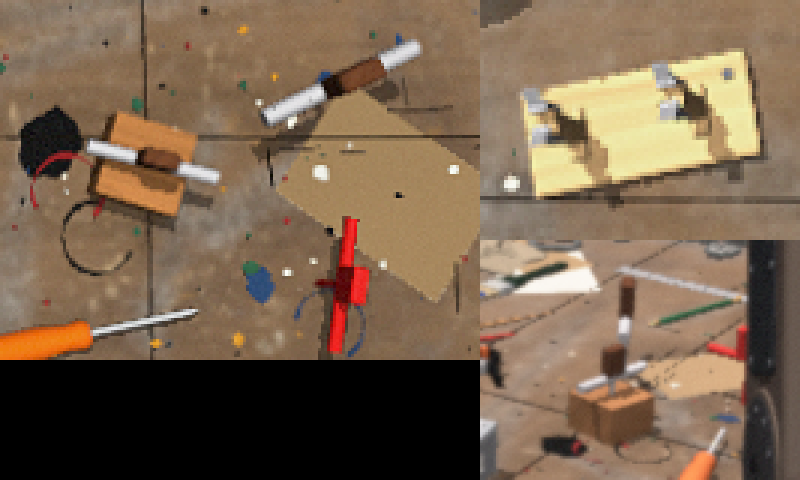

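The crop settles it. The key is the small steel and brown one standing in the block, top pixel (407,285). The taller copy is at (474,257) with its grip at 130 mm, and the red one is at (474,325). I'll go above the key.

jog_arm(
  targets=[
    {"dx": -366,"dy": 247,"dz": 30,"rz": -1.04,"gripper": 0},
    {"dx": -366,"dy": 247,"dz": 30,"rz": -1.04,"gripper": 0},
    {"dx": -366,"dy": 247,"dz": 30,"rz": -1.04,"gripper": 0},
    {"dx": -366,"dy": 247,"dz": 30,"rz": -1.04,"gripper": 0},
    {"dx": -366,"dy": 247,"dz": 30,"rz": -1.04,"gripper": 0},
    {"dx": -366,"dy": 247,"dz": 30,"rz": -1.04,"gripper": 0},
    {"dx": -366,"dy": 247,"dz": 30,"rz": -1.04,"gripper": 0},
    {"dx": -366,"dy": 247,"dz": 30,"rz": -1.04,"gripper": 0},
  ],
)

```text
invalid input at $.targets[0]: expected keys dx, dy, dz, rx, ry, rz, gripper
```

```bash
cat >> h.py <<'E'
from scipy.spatial.transform import Rotation as Ro
def jog(p,yaw,tilt=None):
    """numbers for a jog from the measured pose to world p with tool down at yaw (or rotation tilt)"""
    s=arm.get_state(); R=Ro.from_euler('xyz',s['ee_rot']); T=tilt or Ro.from_euler('xyz',[np.pi,0,yaw])
    d=R.inv().apply(np.array(p)-s['eef_pos'])*1000
    print('t',round(s['t'],2),'pos',np.round(s['eef_pos'],4),'rot',np.round(s['ee_rot'],3),'w',round(s['width'],4),'F',np.round(s['force'],1))
    print('JOG mm',np.round(d,1),'rotvec',np.round((R.inv()*T).as_rotvec(),3))
E
python3 - <<'E'
from h import *
jog([.4804,-.2935,.22],np.deg2rad(-102.3))
E
```

```text
t 0.1 pos [ 0.2082 -0.6417  0.2477] rot [ 3.14  -0.    -2.828] w 0.0875 F [ 0.3 -0.7 -0.5]
JOG mm [-366.3  247.1   28. ] rotvec [ 1.000e-03  1.000e-03 -1.042e+00]
```

All keys are needed in each row.

jog_arm(
  targets=[
    {"dx": -366,"dy": 247,"dz": 30,"rx": 0,"ry": 0,"rz": -1.04,"gripper": 0},
    {"dx": -366,"dy": 247,"dz": 30,"rx": 0,"ry": 0,"rz": -1.04,"gripper": 0},
    {"dx": -366,"dy": 247,"dz": 30,"rx": 0,"ry": 0,"rz": -1.04,"gripper": 0},
    {"dx": -366,"dy": 247,"dz": 30,"rx": 0,"ry": 0,"rz": -1.04,"gripper": 0},
    {"dx": -366,"dy": 247,"dz": 30,"rx": 0,"ry": 0,"rz": -1.04,"gripper": 0},
    {"dx": -366,"dy": 247,"dz": 30,"rx": 0,"ry": 0,"rz": -1.04,"gripper": 0},
    {"dx": -366,"dy": 247,"dz": 30,"rx": 0,"ry": 0,"rz": -1.04,"gripper": 0},
    {"dx": -366,"dy": 247,"dz": 30,"rx": 0,"ry": 0,"rz": -1.04,"gripper": 0},
  ],
)

```text
t: 0.77
eef_pos: [0.4138, -0.3781, 0.2257]
ee_rot: [3.141, 0.0, -1.822]
force: [1.0, -0.3, -0.3]
width: 0.0876
gripper_force: 0.0
```

```bash
python3 - <<'E'
from h import *
jog([.4804,-.2935,.22],np.deg2rad(-102.3))
E
```

```text
t 0.77 pos [ 0.4138 -0.3781  0.2257] rot [ 3.141  0.    -1.822] w 0.0876 F [ 1.  -0.3 -0.3]
JOG mm [-98.5 -43.5   5.7] rotvec [ 0.     0.    -0.036]
```

jog_arm(
  targets=[
    {"dx": -98,"dy": -43,"dz": 6,"rx": 0,"ry": 0,"rz": -0.036,"gripper": 0},
    {"dx": -98,"dy": -43,"dz": 6,"rx": 0,"ry": 0,"rz": -0.036,"gripper": 0},
    {"dx": -98,"dy": -43,"dz": 6,"rx": 0,"ry": 0,"rz": -0.036,"gripper": 0},
    {"dx": -98,"dy": -43,"dz": 6,"rx": 0,"ry": 0,"rz": -0.036,"gripper": 0},
    {"dx": -98,"dy": -43,"dz": 6,"rx": 0,"ry": 0,"rz": -0.036,"gripper": 0},
    {"dx": -98,"dy": -43,"dz": 6,"rx": 0,"ry": 0,"rz": -0.036,"gripper": 0},
    {"dx": -98,"dy": -43,"dz": 6,"rx": 0,"ry": 0,"rz": -0.036,"gripper": 0},
    {"dx": -98,"dy": -43,"dz": 6,"rx": 0,"ry": 0,"rz": -0.036,"gripper": 0},
  ],
)

```text
t: 1.43
eef_pos: [0.4789, -0.297, 0.2199]
ee_rot: [3.141, -0.0, -1.793]
force: [0.3, -0.6, 0.1]
width: 0.0873
gripper_force: 0.0
```

```bash
python3 - <<'E'
from h import *
jog([.4804,-.2935,.096],np.deg2rad(-102.3))
f=grab('wrist'); save(f,'w1'); V=np.array(f['view']); print(-V[:3,:3].T@V[:3,3],V[2,:3])
C=cloud(f).reshape(-1,3); C=C[np.hypot(C[:,0]-.48,C[:,1]+.294)<.07]
for n,a,b in [('bar',.06,.08),('grip',.09,.11),('block',.04,.05)]:
    Q=C[(C[:,2]>a)&(C[:,2]<b)]
    if len(Q)>5:
        r=cv2.minAreaRect((Q[:,:2]*1000).astype(np.float32)); print(n,len(Q),np.round(r[0],1),np.round(r[1],1),round(r[2],1))
        c,U=np.linalg.eigh(np.cov(Q.T)); print(' mean',np.round(Q.mean(0),4),'dir',np.round(U[:,2],3))
E
```

```text
t 1.43 pos [ 0.4789 -0.297   0.2199] rot [ 3.141 -0.    -1.793] w 0.0873 F [ 0.3 -0.6  0.1]
JOG mm [ -3.7  -0.7 123.9] rotvec [ 0.    -0.    -0.008]
[ 0.46276266 -0.36825196  0.35648153] [ 0.05925851  0.26319187 -0.96292184]
bar 1168 [ 481.  -294.6] [110.3  13.3] 76.0
 mean [ 0.4788 -0.3022  0.0699] dir [-0.237 -0.972 -0.   ]
grip 718 [ 480.5 -295.2] [29.5 13.9] 76.8
 mean [ 0.4802 -0.2966  0.1023] dir [-0.248 -0.963 -0.106]
block 4451 [ 480.5 -294.5] [70.6 70.5] 73.0
 mean [ 0.4801 -0.2965  0.0453] dir [-0.971  0.237 -0.001]
```

View pics/w1.png

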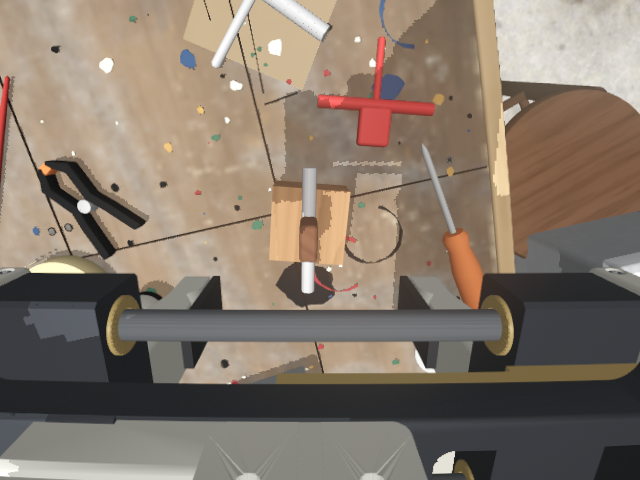

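The wrist view shows the key upright in the block, grip at (308,240) and bar from (309,170) to (308,290), between the open fingers. I'll descend and grip.

jog_arm(
  targets=[
    {"dx": -2.5,"dy": -1.2,"dz": 35,"rx": 0,"ry": 0,"rz": 0.017,"gripper": 0},
    {"dx": -2.5,"dy": -1.2,"dz": 70,"rx": 0,"ry": 0,"rz": 0.017,"gripper": 0},
    {"dx": -2.5,"dy": -1.2,"dz": 100,"rx": 0,"ry": 0,"rz": 0.017,"gripper": 0},
    {"dx": -2.5,"dy": -1.2,"dz": 115,"rx": 0,"ry": 0,"rz": 0.017,"gripper": 0},
    {"dx": -2.5,"dy": -1.2,"dz": 122,"rx": 0,"ry": 0,"rz": 0.017,"gripper": 0},
    {"dx": -2.5,"dy": -1.2,"dz": 122,"rx": 0,"ry": 0,"rz": 0.017,"gripper": 0.5},
    {"dx": -2.5,"dy": -1.2,"dz": 122,"rx": 0,"ry": 0,"rz": 0.017,"gripper": 1},
    {"dx": -2.5,"dy": -1.2,"dz": 122,"rx": 0,"ry": 0,"rz": 0.017,"gripper": 1},
  ],
  force=50,
)

```text
t: 2.15
eef_pos: [0.4822, -0.2945, 0.0994]
ee_rot: [-3.139, -0.0, -1.809]
force: [0.1, -0.7, 0.2]
width: 0.0727
gripper_force: 0.0
```

jog_arm(
  targets=[
    {"dx": 0,"dy": 0,"dz": 0,"rx": 0,"ry": 0,"rz": 0,"gripper": 1},
    {"dx": 0,"dy": 0,"dz": 0,"rx": 0,"ry": 0,"rz": 0,"gripper": 1},
    {"dx": 0,"dy": 0,"dz": 0,"rx": 0,"ry": 0,"rz": 0,"gripper": 1},
    {"dx": 0,"dy": 0,"dz": 0,"rx": 0,"ry": 0,"rz": 0,"gripper": 1},
    {"dx": 0,"dy": 0,"dz": 0,"rx": 0,"ry": 0,"rz": 0,"gripper": 1},
    {"dx": 0,"dy": 0,"dz": 0,"rx": 0,"ry": 0,"rz": 0,"gripper": 1},
    {"dx": 0,"dy": 0,"dz": 0,"rx": 0,"ry": 0,"rz": 0,"gripper": 1},
    {"dx": 0,"dy": 0,"dz": 0,"rx": 0,"ry": 0,"rz": 0,"gripper": 1},
  ],
)

```text
t: 2.82
eef_pos: [0.4813, -0.2939, 0.0979]
ee_rot: [3.142, -0.0, -1.809]
force: [-0.4, 0.5, -0.0]
width: 0.0199
gripper_force: 0.0
```

jog_arm(
  targets=[
    {"dx": 0,"dy": 0,"dz": 0,"rx": 0,"ry": 0,"rz": 0,"gripper": 1},
    {"dx": 0,"dy": 0,"dz": 0,"rx": 0,"ry": 0,"rz": 0,"gripper": 1},
    {"dx": 0,"dy": 0,"dz": 0,"rx": 0,"ry": 0,"rz": 0,"gripper": 1},
    {"dx": 0,"dy": 0,"dz": -1,"rx": 0,"ry": 0,"rz": 0,"gripper": 1},
    {"dx": 0,"dy": 0,"dz": -8,"rx": 0,"ry": 0,"rz": 0,"gripper": 1},
    {"dx": 0,"dy": 0,"dz": -18,"rx": 0,"ry": 0,"rz": 0,"gripper": 1},
    {"dx": 0,"dy": 0,"dz": -30,"rx": 0,"ry": 0,"rz": 0,"gripper": 1},
    {"dx": 0,"dy": 0,"dz": -42,"rx": 0,"ry": 0,"rz": 0,"gripper": 1},
  ],
  force=50,
)

```text
t: 3.48
eef_pos: [0.4814, -0.294, 0.1413]
ee_rot: [-3.141, -0.0, -1.809]
force: [-0.5, 0.6, 0.0]
width: 0.0137
gripper_force: 50.0
```

```bash
python3 - <<'E'
from h import *
# cabinet hole from top image: dark blob near the predicted pixel
f=load('top'); p=proj(f,[.6357,-.0311,.06])[0]; print('pred',p)
u,v=np.round(p).astype(int); g=cv2.cvtColor(f['frame'],cv2.COLOR_RGB2GRAY)
print(g[v-8:v+9,u-8:u+9])
s=g[v-8:v+9,u-8:u+9].astype(float); m=s<90; yy,xx=np.nonzero(m); print(m.sum(),plane(f,[[u-8+xx.mean(),v-8+yy.mean()]],.06))
jog([.6357,-.0311,.2],-1.42)
E
```

```text
pred [303.84923533 221.9758844 ]
[[199 200 200 201 198 199 197 200 201 201 200 199 202 199 199 197 192]
 [198 198 197 201 199 201 203 201 200 201 198 201 199 197 200 199 198]
 [199 198 198 199 203 199 205 196 197 199 201 203 200 199 195 201 198]
 [198 198 201 200 199 205 187 203 214 200 200 201 197 196 199 203 200]
 [199 200 202 201 200 211 162 194 217 182 212 190 198 198 195 199 200]
 [199 199 200 198 203 207 184  68  38  54 212 184 195 196 200 199 200]
 [198 195 197 198 218 121  35  14  23   8  12 236 195 199 196 200 198]
 [198 198 195 196 241  83  13  15  23  25  10 195 151 200 201 201 202]
 [198 197 200 195 249  86  17  29  32  29  10 163 162 202 205 206 201]
 [198 197 197 199 203 118  28  41  36  35  65 186 166 199 205 204 198]
 [200 201 199 202 147 182 149 101  74 111 142 187 204 202 202 201 199]
 [203 200 200 199 200 161 243 177 124 191 196 207 203 198 200 200 197]
 [200 199 196 197 198 200 201 143 120 158 202 203 198 197 199 196 196]
 [203 202 199 196 194 197 198 203 204 206 203 198 200 199 196 199 196]
 [203 197 198 196 200 201 199 202 196 202 200 197 198 198 195 198 198]
 [201 202 196 198 199 200 194 194 196 202 199 202 199 195 195 198 195]
 [203 198 197 194 196 199 200 195 197 198 199 197 200 199 197 199 196]]
26 [[ 0.63741401 -0.03088839  0.06      ]]
t 3.48 pos [ 0.4814 -0.294   0.1413] rot [-3.141 -0.    -1.809] w 0.0137 F [-0.5  0.6  0. ]
JOG mm [-291.9  -88.   -58.7] rotvec [-0.    -0.    -0.389]
```

jog_arm(
  targets=[
    {"dx": 0,"dy": 0,"dz": -30,"rx": 0,"ry": 0,"rz": 0,"gripper": 1},
    {"dx": -25,"dy": -8,"dz": -55,"rx": 0,"ry": 0,"rz": -0.05,"gripper": 1},
    {"dx": -60,"dy": -18,"dz": -58,"rx": 0,"ry": 0,"rz": -0.12,"gripper": 1},
    {"dx": -98,"dy": -30,"dz": -58,"rx": 0,"ry": 0,"rz": -0.2,"gripper": 1},
    {"dx": -136,"dy": -41,"dz": -58,"rx": 0,"ry": 0,"rz": -0.28,"gripper": 1},
    {"dx": -174,"dy": -52,"dz": -58,"rx": 0,"ry": 0,"rz": -0.36,"gripper": 1},
    {"dx": -212,"dy": -64,"dz": -58,"rx": 0,"ry": 0,"rz": -0.389,"gripper": 1},
    {"dx": -245,"dy": -74,"dz": -58,"rx": 0,"ry": 0,"rz": -0.389,"gripper": 1},
  ],
)

```text
t: 4.15
eef_pos: [0.6121, -0.0711, 0.1995]
ee_rot: [-3.14, -0.0, -1.417]
force: [0.5, -0.0, -0.4]
width: 0.0136
gripper_force: 50.0
```

```bash
python3 - <<'E'
from h import *
jog([.6363,-.031,.18],-1.42)
E
```

```text
t 4.15 pos [ 0.6121 -0.0711  0.1995] rot [-3.14  -0.    -1.417] w 0.0136 F [ 0.5 -0.  -0.4]
JOG mm [-35.9 -30.   19.5] rotvec [-0.002 -0.     0.003]
```

jog_arm(
  targets=[
    {"dx": -25,"dy": -20,"dz": 5,"rx": 0,"ry": 0,"rz": 0,"gripper": 1},
    {"dx": -36,"dy": -30,"dz": 15,"rx": 0,"ry": 0,"rz": 0,"gripper": 1},
    {"dx": -36,"dy": -30,"dz": 20,"rx": 0,"ry": 0,"rz": 0,"gripper": 1},
    {"dx": -36,"dy": -30,"dz": 20,"rx": 0,"ry": 0,"rz": 0,"gripper": 1},
    {"dx": -36,"dy": -30,"dz": 20,"rx": 0,"ry": 0,"rz": 0,"gripper": 1},
    {"dx": -36,"dy": -30,"dz": 20,"rx": 0,"ry": 0,"rz": 0,"gripper": 1},
    {"dx": -36,"dy": -30,"dz": 20,"rx": 0,"ry": 0,"rz": 0,"gripper": 1},
    {"dx": -36,"dy": -30,"dz": 20,"rx": 0,"ry": 0,"rz": 0,"gripper": 1},
  ],
)

```text
t: 4.82
eef_pos: [0.6352, -0.0341, 0.1788]
ee_rot: [-3.141, 0.0, -1.421]
force: [0.4, -0.7, -0.4]
width: 0.0139
gripper_force: 50.0
```

```bash
python3 - <<'E'
from h import *
jog([.6363,-.031,.18],-1.42)
f=grab('wrist'); g=grab('scene'); P=arm.get_state()['eef_pos']
tip=[P[0],P[1],P[2]-.093]; bar=[P[0],P[1],P[2]-.033]; hole=[.6363,-.031,.06]
a=proj(f,[tip,bar,hole]); b=proj(g,[tip,bar,hole]); print(a,b)
im=[]
for F,q in ((f,a),(g,b)):
    u,v=q.mean(0).astype(int); u=np.clip(u,60,580);v=np.clip(v,60,420); print(u-60,v-60)
    im.append(cv2.resize(F['frame'][v-60:v+60,u-60:u+60,::-1],(400,400),interpolation=3))
cv2.imwrite('pics/w2.png',np.hstack(im))
E
```

```text
t 4.82 pos [ 0.6352 -0.0341  0.1788] rot [-3.141  0.    -1.421] w 0.0139 F [ 0.4 -0.7 -0.4]
JOG mm [-2.9 -1.6 -1.2] rotvec [-0.001  0.    -0.001]
[[309.30484116 250.75466292]
 [309.18048816 285.35724832]
 [307.35579156 243.83096391]] [[308.09878436 231.18096063]
 [307.82837193 211.54547817]
 [307.3216083  239.5749918 ]]
248 199
247 167
```

View pics/w2.png

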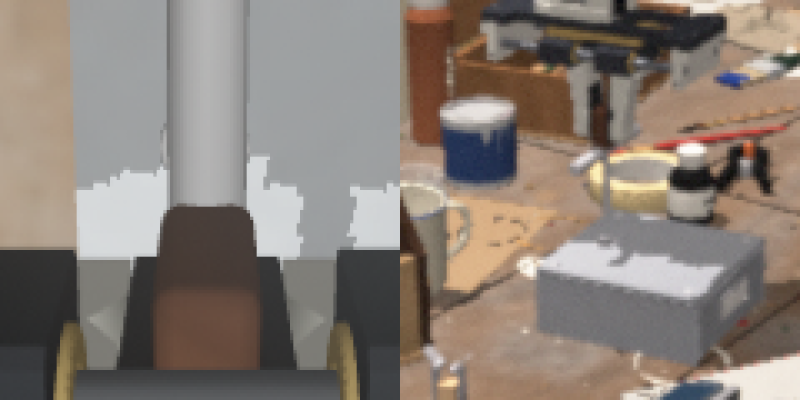

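The scene crop shows the pin tip at about (309,230), and I predicted (308,231), so the key hangs straight. The hole is below it. I'll correct about 4 mm and lower the tip into the hole above the pad.

jog_arm(
  targets=[
    {"dx": -4,"dy": -1.6,"dz": 0,"rx": 0,"ry": 0,"rz": 0,"gripper": 1},
    {"dx": -4,"dy": -1.6,"dz": 6,"rx": 0,"ry": 0,"rz": 0,"gripper": 1},
    {"dx": -4,"dy": -1.6,"dz": 16,"rx": 0,"ry": 0,"rz": 0,"gripper": 1},
    {"dx": -4,"dy": -1.6,"dz": 22,"rx": 0,"ry": 0,"rz": 0,"gripper": 1},
    {"dx": -4,"dy": -1.6,"dz": 27,"rx": 0,"ry": 0,"rz": 0,"gripper": 1},
    {"dx": -4,"dy": -1.6,"dz": 31,"rx": 0,"ry": 0,"rz": 0,"gripper": 1},
    {"dx": -4,"dy": -1.6,"dz": 35,"rx": 0,"ry": 0,"rz": 0,"gripper": 1},
    {"dx": -4,"dy": -1.6,"dz": 38,"rx": 0,"ry": 0,"rz": 0,"gripper": 1},
  ],
)

```text
t: 5.58
eef_pos: [0.6361, -0.029, 0.1393]
ee_rot: [3.141, -0.0, -1.42]
force: [0.5, 0.2, -0.1]
width: 0.0132
gripper_force: 50.0
```

There's no contact force and the tip is at about z = 46 mm, so it's in the hole. I'll press the catch.

jog_arm(
  targets=[
    {"dx": 0,"dy": 0,"dz": 0,"rx": 0,"ry": 0,"rz": 0,"gripper": 1},
    {"dx": 0,"dy": 0,"dz": 3,"rx": 0,"ry": 0,"rz": 0,"gripper": 1},
    {"dx": 0,"dy": 0,"dz": 6,"rx": 0,"ry": 0,"rz": 0,"gripper": 1},
    {"dx": 0,"dy": 0,"dz": 9,"rx": 0,"ry": 0,"rz": 0,"gripper": 1},
    {"dx": 0,"dy": 0,"dz": 12,"rx": 0,"ry": 0,"rz": 0,"gripper": 1},
    {"dx": 0,"dy": 0,"dz": 13,"rx": 0,"ry": 0,"rz": 0,"gripper": 1},
    {"dx": 0,"dy": 0,"dz": 13,"rx": 0,"ry": 0,"rz": 0,"gripper": 1},
    {"dx": 0,"dy": 0,"dz": 13,"rx": 0,"ry": 0,"rz": 0,"gripper": 1},
  ],
)

```text
t: 6.25
eef_pos: [0.6367, -0.029, 0.1273]
ee_rot: [-3.141, -0.0, -1.42]
force: [0.8, 0.1, 3.8]
width: 0.0133
gripper_force: 50.0
```

```bash
python3 - <<'E'
from h import *
jog([.636,-.030,.2],-1.42)
f=grab('top'); C=cloud(f); C0=cloud(load('top'))
Q=C.reshape(-1,3); Q=Q[(Q[:,2]>.03)&(Q[:,2]<.07)&(abs(Q[:,1]+.045)<.05)&(Q[:,0]>.38)]; print('min x front',np.percentile(Q[:,0],[0,2,5]),len(Q))
E
```

```text
t 6.25 pos [ 0.6367 -0.029   0.1273] rot [-3.141 -0.    -1.42 ] w 0.0133 F [0.8 0.1 3.8]
JOG mm [  0.9   0.8 -72.7] rotvec [-0.001 -0.     0.   ]
min x front [0.46091085 0.46866617 0.48723134] 2246
```

jog_arm(
  targets=[
    {"dx": 0,"dy": 0,"dz": 2,"rx": 0,"ry": 0,"rz": 0,"gripper": 1},
    {"dx": 0,"dy": 0,"dz": 3,"rx": 0,"ry": 0,"rz": 0,"gripper": 1},
    {"dx": 0,"dy": 0,"dz": 3,"rx": 0,"ry": 0,"rz": 0,"gripper": 1},
    {"dx": 0,"dy": 0,"dz": 3,"rx": 0,"ry": 0,"rz": 0,"gripper": 1},
    {"dx": 0,"dy": 0,"dz": 3,"rx": 0,"ry": 0,"rz": 0,"gripper": 1},
    {"dx": 0,"dy": 0,"dz": 3,"rx": 0,"ry": 0,"rz": 0,"gripper": 1},
    {"dx": 0,"dy": 0,"dz": 3,"rx": 0,"ry": 0,"rz": 0,"gripper": 1},
    {"dx": 0,"dy": 0,"dz": 3,"rx": 0,"ry": 0,"rz": 0,"gripper": 1},
  ],
)

```text
t: 6.97
eef_pos: [0.6365, -0.029, 0.1241]
ee_rot: [-3.141, -0.0, -1.42]
force: [2.1, -0.3, 5.2]
width: 0.0135
gripper_force: 50.0
```

```bash
python3 - <<'E'
from h import *
f=load('top'); jog([.636,-.030,.2],-1.42)
g=grab('top'); C=cloud(g)
Q=C.reshape(-1,3); Q=Q[(Q[:,2]>.03)&(Q[:,2]<.07)&(abs(Q[:,1]+.045)<.05)&(Q[:,0]>.38)]; print('min x front',np.percentile(Q[:,0],[0,2,5]),len(Q))
s=grab('scene')
# rest from initial-type scene/top data
P=C[225:290,140:220].reshape(-1,3); 
B=P[(P[:,2]>.006)&(P[:,2]<.018)]; 
for n,a,b in [('clips',.07,.12),('upright',.05,.12)]:
    Q=P[(P[:,2]>a)&(P[:,2]<b)]; r=cv2.minAreaRect((Q[:,:2]*1000).astype(np.float32)); print(n,len(Q),np.round(r[0],1),np.round(r[1],1),round(r[2],1),Q[:,2].max())
m=cv2.inRange(cv2.cvtColor(g['frame'],cv2.COLOR_RGB2HSV),(18,70,120),(35,255,255)); m[:, :140]=0;m[:,220:]=0;m[:228]=0;m[285:]=0
c=max(cv2.findContours(m,0,2)[0],key=cv2.contourArea).reshape(-1,2); W=plane(g,c,.012); r=cv2.minAreaRect((W[:,:2]*1000).astype(np.float32)); print('base',r)
im=np.hstack([cv2.resize(g['frame'][190:310,130:350,::-1],(440,240),interpolation=3),cv2.resize(s['frame'][210:330,220:400,::-1],(360,240),interpolation=3)]); cv2.imwrite('pics/t3.png',im)
E
```

```text
t 6.97 pos [ 0.6365 -0.029   0.1241] rot [-3.141 -0.    -1.42 ] w 0.0135 F [ 2.1 -0.3  5.2]
JOG mm [  0.9   0.6 -75.9] rotvec [-0.001 -0.     0.   ]
min x front [0.44840813 0.45610164 0.46821334] 2252Traceback (most recent call last):
  File "<stdin>", line 10, in <module>
    return umr_maximum(a, axis, None, out, keepdims, initial, where)
ValueError: zero-size array to reduction operation maximum which has no identity
```

The tray front is now at x ≈ 0.45, about 60 mm out. I'll lift and go beside the rest for a look.

jog_arm(
  targets=[
    {"dx": 0,"dy": 0,"dz": -25,"rx": 0,"ry": 0,"rz": 0,"gripper": 1},
    {"dx": 0,"dy": 0,"dz": -60,"rx": 0,"ry": 0,"rz": 0,"gripper": 1},
    {"dx": -20,"dy": 7,"dz": -90,"rx": 0,"ry": 0,"rz": 0,"gripper": 1},
    {"dx": -55,"dy": 18,"dz": -96,"rx": 0,"ry": 0,"rz": -0.03,"gripper": 1},
    {"dx": -95,"dy": 31,"dz": -96,"rx": 0,"ry": 0,"rz": -0.03,"gripper": 1},
    {"dx": -135,"dy": 44,"dz": -96,"rx": 0,"ry": 0,"rz": -0.03,"gripper": 1},
    {"dx": -172,"dy": 56,"dz": -96,"rx": 0,"ry": 0,"rz": -0.03,"gripper": 1},
    {"dx": -200,"dy": 65,"dz": -96,"rx": 0,"ry": 0,"rz": -0.03,"gripper": 1},
  ],
)

```text
t: 7.73
eef_pos: [0.5388, 0.1604, 0.2187]
ee_rot: [3.138, -0.0, -1.39]
force: [0.3, 0.8, -1.1]
width: 0.0137
gripper_force: 50.0
```

jog_arm(
  targets=[
    {"dx": -14,"dy": 4,"dz": 0,"rx": 0,"ry": 0,"rz": 0,"gripper": 1},
    {"dx": -17,"dy": 5,"dz": 0,"rx": 0,"ry": 0,"rz": 0,"gripper": 1},
    {"dx": -17,"dy": 5,"dz": 0,"rx": 0,"ry": 0,"rz": 0,"gripper": 1},
    {"dx": -17,"dy": 5,"dz": 0,"rx": 0,"ry": 0,"rz": 0,"gripper": 1},
    {"dx": -17,"dy": 5,"dz": 0,"rx": 0,"ry": 0,"rz": 0,"gripper": 1},
    {"dx": -17,"dy": 5,"dz": 0,"rx": 0,"ry": 0,"rz": 0,"gripper": 1},
    {"dx": -17,"dy": 5,"dz": 0,"rx": 0,"ry": 0,"rz": 0,"gripper": 1},
    {"dx": -17,"dy": 5,"dz": 0,"rx": 0,"ry": 0,"rz": 0,"gripper": 1},
  ],
)

```text
t: 8.4
eef_pos: [0.5341, 0.1741, 0.2198]
ee_rot: [3.141, -0.0, -1.391]
force: [1.0, -0.1, -0.5]
width: 0.0137
gripper_force: 50.0
```

```bash
python3 - <<'E'
from h import *
jog([.556,.292,.22],-1.36)
f=grab('wrist'); save(f,'w3'); C=cloud(f).reshape(-1,3); P=C[np.hypot(C[:,0]-.556,C[:,1]-.292)<.09]
for n,a,b in [('clips',.07,.12),('mouth',.092,.12),('base',.008,.017)]:
    Q=P[(P[:,2]>a)&(P[:,2]<b)]
    if len(Q)<9: print(n,len(Q)); continue
    r=cv2.minAreaRect((Q[:,:2]*1000).astype(np.float32)); print(n,len(Q),np.round(r[0],1),np.round(r[1],1),round(r[2],1),Q[:,2].max())
m=cv2.inRange(cv2.cvtColor(f['frame'],cv2.COLOR_RGB2HSV),(18,70,100),(35,255,255))
c=max(cv2.findContours(m,0,2)[0],key=cv2.contourArea).reshape(-1,2); W=plane(f,c,.012); print('base',c.min(0),c.max(0),cv2.minAreaRect((W[:,:2]*1000).astype(np.float32)))
# held bar
s=arm.get_state()['eef_pos']; B=C[(np.hypot(C[:,0]-s[0],C[:,1]-s[1])<.06)&(C[:,2]>s[2]-.045)&(C[:,2]<s[2]-.02)]
if len(B)>20: c,U=np.linalg.eigh(np.cov(B.T)); print('bar',len(B),B.mean(0)-s,U[:,2], B.min(0)-s,B.max(0)-s)
E
```

```text
t 8.4 pos [0.5341 0.1741 0.2198] rot [ 3.141 -0.    -1.391] w 0.0137 F [ 1.  -0.1 -0.5]
JOG mm [-112.1  -42.7   -0.2] rotvec [ 0.    -0.    -0.031]
clips 0
mouth 0
base 1732 [558.6 291.3] [ 66.4 148.9] 10.2 0.015335436345502232
base [  0 146] [102 307] ((811.8246459960938, 227.99508666992188), (187.27883911132812, 94.9650650024414), 76.02204895019531)
bar 2712 [ 0.00320487 -0.01888908 -0.0279308 ] [-0.17849592  0.98393839  0.00210787] [-0.01526643 -0.05612456 -0.03761587] [ 0.0151822  0.051452  -0.0200234]
```

View pics/w3.png

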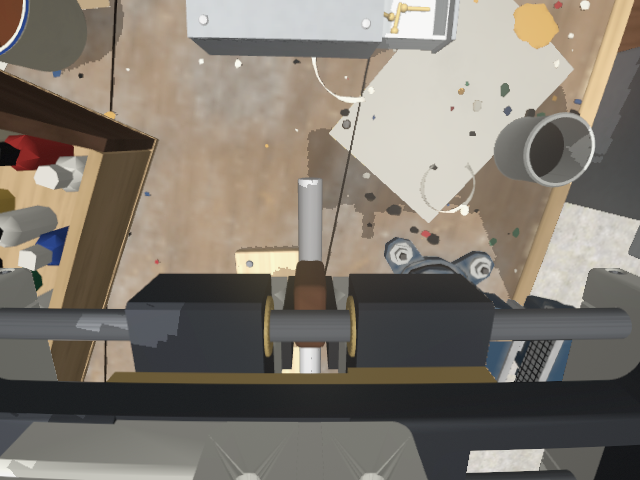

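The wrist view looks toward −y here: cabinet with its open tray at the top, mug at (560,150), held bar from (310,180) to (310,370), and the rest mostly behind the gripper at (265,262). I'll check the clips with the scene camera's depth.

```bash
python3 - <<'E'
from h import *
f=grab('scene'); C=cloud(f).reshape(-1,3); d=C-[.557,.2915,0]; a=np.deg2rad(10.2)
x=d[:,0]*np.cos(a)+d[:,1]*np.sin(a); y=-d[:,0]*np.sin(a)+d[:,1]*np.cos(a); z=C[:,2]
m=(abs(x)<.045)&(abs(y)<.09)&(z>.06)&(z<.105)
for s in (-1,1):
    k=m&(np.sign(y)==s); print(s,k.sum(),'x',np.percentile(x[k],[1,25,50,75,99]).round(4),'y',np.percentile(y[k],[1,50,99]).round(4))
    for lo in np.arange(.06,.105,.008):
        q=k&(z>=lo)&(z<lo+.008); 
        if q.sum()>3: print('  z',round(lo,3),q.sum(),np.sort(x[q])[[0,-1]].round(4),np.histogram(x[q],bins=np.arange(-.024,.025,.006))[0])
k=(abs(x)<.06)&(abs(y)<.1)&(z>.008)&(z<.016); print('base',x[k].min(),x[k].max(),y[k].min(),y[k].max())
save(f,'s4',(205,250,305,350),5); print(proj(f,[[.557,.2915,.08]]))
jog([.557,.2935,.22],-1.393)
E
```

```text
-1 134 x [-0.0181 -0.0113 -0.001   0.0075  0.0133] y [-0.0447 -0.034  -0.0281]
  z 0.06 33 [-0.0161  0.0114] [0 6 9 6 6 6 0 0]
  z 0.068 40 [-0.0145  0.01  ] [ 0  6 12  7 10  5  0  0]
  z 0.076 18 [-0.0153  0.0098] [0 8 0 0 1 9 0 0]
  z 0.084 26 [-0.0145  0.0123] [0 4 7 0 5 9 1 0]
  z 0.092 15 [-0.0195  0.0143] [2 2 0 1 0 5 5 0]
1 146 x [-0.0204 -0.0133 -0.004   0.0042  0.0128] y [0.0364 0.0459 0.052 ]
  z 0.06 32 [-0.0168  0.0061] [ 0 10  9  5  7  1  0  0]
  z 0.068 45 [-0.0174  0.0076] [ 0 12 12  7 13  1  0  0]
  z 0.076 17 [-0.0165  0.0083] [0 7 1 1 3 5 0 0]
  z 0.084 32 [-0.0174  0.0071] [ 0  8  6  1 15  2  0  0]
  z 0.092 19 [-0.021   0.0155] [ 3  1  0  0  3 10  2  0]
base -0.042929927135906196 0.03383511772930684 -0.07277112032907025 0.08311483690423432
[[251.88194559 285.77534571]]
t 8.5 pos [0.5341 0.1743 0.2199] rot [ 3.141  0.    -1.391] w 0.0137 F [ 0.3 -0.5 -0.3]
JOG mm [-1.131e+02 -4.390e+01 -1.000e-01] rotvec [0.    0.    0.002]
```

View pics/s4.png

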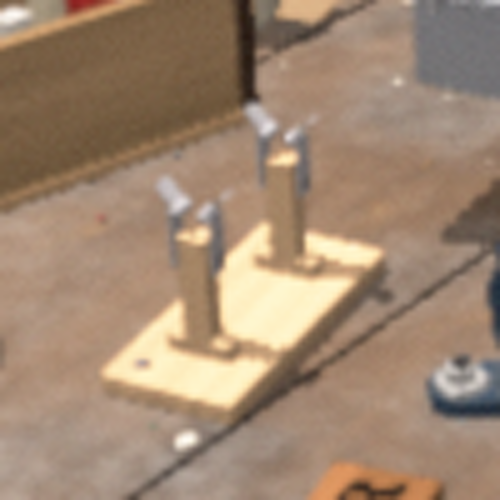

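Both clips are visible in the crop, at (190,210) and (280,130). The estimates disagree by 2–3 mm, so I'll take one close look from the far side, where the wrist camera sees the rest.

jog_arm(
  targets=[
    {"dx": -28,"dy": -1,"dz": -5,"rx": 0,"ry": 0,"rz": 0,"gripper": 1},
    {"dx": -66,"dy": -3,"dz": -5,"rx": 0,"ry": 0,"rz": 0,"gripper": 1},
    {"dx": -106,"dy": -4,"dz": -5,"rx": 0,"ry": 0,"rz": 0,"gripper": 1},
    {"dx": -146,"dy": -5,"dz": -5,"rx": 0,"ry": 0,"rz": 0,"gripper": 1},
    {"dx": -186,"dy": -6,"dz": -5,"rx": 0,"ry": 0,"rz": 0,"gripper": 1},
    {"dx": -215,"dy": -6,"dz": -5,"rx": 0,"ry": 0,"rz": 0,"gripper": 1},
    {"dx": -228,"dy": -6,"dz": -5,"rx": 0,"ry": 0,"rz": 0,"gripper": 1},
    {"dx": -228,"dy": -6,"dz": -5,"rx": 0,"ry": 0,"rz": 0,"gripper": 1},
  ],
)

```text
t: 9.17
eef_pos: [0.4981, 0.4028, 0.2242]
ee_rot: [3.141, -0.0, -1.387]
force: [1.0, -0.4, -0.2]
width: 0.0136
gripper_force: 50.0
```

```bash
python3 - <<'E'
from h import *
f=grab('wrist'); C=cloud(f).reshape(-1,3); P=C[np.hypot(C[:,0]-.556,C[:,1]-.292)<.09]; save(f,'w5')
for n,a,b in [('clips',.07,.12),('mouth',.092,.12),('base',.008,.017)]:
    Q=P[(P[:,2]>a)&(P[:,2]<b)]
    if len(Q)<9: print(n,len(Q)); continue
    r=cv2.minAreaRect((Q[:,:2]*1000).astype(np.float32)); print(n,len(Q),np.round(r[0],1),np.round(r[1],1),round(r[2],1),Q[:,2].max())
a=np.deg2rad(11); d=P-[.556,.292,0]; x=d[:,0]*np.cos(a)+d[:,1]*np.sin(a); y=-d[:,0]*np.sin(a)+d[:,1]*np.cos(a)
for s in (-1,1):
    k=(P[:,2]>.07)&(P[:,2]<.12)&(np.sign(y)==s); 
    if k.sum(): print(s,k.sum(),np.sort(x[k])[[0,2,-3,-1]].round(4),y[k].min().round(4),y[k].max().round(4),np.histogram(x[k],bins=np.arange(-.024,.025,.004))[0])
s=arm.get_state()['eef_pos']; B=C[(np.hypot(C[:,0]-s[0],C[:,1]-s[1])<.07)&(C[:,2]>s[2]-.045)&(C[:,2]<s[2]-.02)]
jog([.556,.294,.22],np.deg2rad(-79))
E
```

```text
clips 1835 [555.2 292. ] [36.2 92.3] 11.2 0.10062492662475694
mouth 661 [555.1 291.4] [36.2 89.9] 11.4 0.10062492662475694
base 9961 [555.1 291.6] [ 70.4 150.5] 11.7 0.016889488903666965
-1 1084 [-0.0188 -0.0187  0.0171  0.0174] -0.046 -0.0334 [  0  72 112 120 116  96 112 169 139 127  21   0]
1 751 [-0.019  -0.019   0.0165  0.0169] 0.0337 0.0463 [  0  56  73  84  52  80 111 110  87  89   9   0]
t 9.22 pos [0.4983 0.4011 0.2243] rot [ 3.141e+00 -1.000e-03 -1.388e+00] w 0.014 F [-0.2 -0.4 -0.3]
JOG mm [115.8 -37.3   4.4] rotvec [ 0.001 -0.001 -0.009]
```

View pics/w5.png

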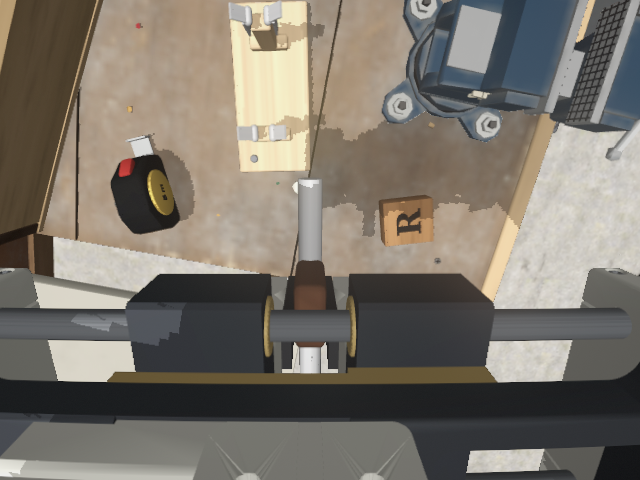

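The view shows the rest at (270,85) with clips at (255,15) and (262,132). The fits agree on the seat at (0.555, 0.292) and yaw 11.5°. I'll move above it.

jog_arm(
  targets=[
    {"dx": 28,"dy": -9,"dz": 4,"rx": 0,"ry": 0,"rz": -0.018,"gripper": 1},
    {"dx": 63,"dy": -20,"dz": 4,"rx": 0,"ry": 0,"rz": -0.018,"gripper": 1},
    {"dx": 95,"dy": -30,"dz": 4,"rx": 0,"ry": 0,"rz": -0.018,"gripper": 1},
    {"dx": 111,"dy": -35,"dz": 4,"rx": 0,"ry": 0,"rz": -0.018,"gripper": 1},
    {"dx": 115.6,"dy": -36.3,"dz": 4,"rx": 0,"ry": 0,"rz": -0.018,"gripper": 1},
    {"dx": 115.6,"dy": -36.3,"dz": 10,"rx": 0,"ry": 0,"rz": -0.018,"gripper": 1},
    {"dx": 115.6,"dy": -36.3,"dz": 25,"rx": 0,"ry": 0,"rz": -0.018,"gripper": 1},
    {"dx": 115.6,"dy": -36.3,"dz": 40,"rx": 0,"ry": 0,"rz": -0.018,"gripper": 1},
  ],
)

```text
t: 9.88
eef_pos: [0.5554, 0.2931, 0.185]
ee_rot: [-3.14, 0.001, -1.372]
force: [0.1, 0.2, -0.7]
width: 0.0135
gripper_force: 50.0
```

```bash
python3 - <<'E'
from h import *
jog([.555,.294,.14],np.deg2rad(-78.5))
E
```

```text
t 9.88 pos [0.5554 0.2931 0.185 ] rot [-3.140e+00  1.000e-03 -1.372e+00] w 0.0135 F [ 0.1  0.2 -0.7]
JOG mm [-0.9  0.2 45. ] rotvec [-0.001  0.001 -0.002]
```

jog_arm(
  targets=[
    {"dx": -0.5,"dy": 0,"dz": 20,"rx": 0,"ry": 0,"rz": 0,"gripper": 1},
    {"dx": -0.5,"dy": 0,"dz": 38,"rx": 0,"ry": 0,"rz": 0,"gripper": 1},
    {"dx": -0.5,"dy": 0,"dz": 50,"rx": 0,"ry": 0,"rz": 0,"gripper": 1},
    {"dx": -0.5,"dy": 0,"dz": 56,"rx": 0,"ry": 0,"rz": 0,"gripper": 1},
    {"dx": -0.5,"dy": 0,"dz": 57,"rx": 0,"ry": 0,"rz": 0,"gripper": 1},
    {"dx": -0.5,"dy": 0,"dz": 57,"rx": 0,"ry": 0,"rz": 0,"gripper": 1},
    {"dx": -0.5,"dy": 0,"dz": 57,"rx": 0,"ry": 0,"rz": 0,"gripper": 1},
    {"dx": -0.5,"dy": 0,"dz": 57,"rx": 0,"ry": 0,"rz": 0,"gripper": 1},
  ],
  force=60,
)

```text
t: 10.55
eef_pos: [0.5557, 0.2939, 0.1291]
ee_rot: [-3.14, 0.001, -1.372]
force: [-0.6, -0.1, 0.3]
width: 0.0135
gripper_force: 60.0
```

jog_arm(
  targets=[
    {"dx": 0,"dy": 0,"dz": 2,"rx": 0,"ry": 0,"rz": 0,"gripper": 1},
    {"dx": 0,"dy": 0,"dz": 4,"rx": 0,"ry": 0,"rz": 0,"gripper": 1},
    {"dx": 0,"dy": 0,"dz": 6,"rx": 0,"ry": 0,"rz": 0,"gripper": 1},
    {"dx": 0,"dy": 0,"dz": 8,"rx": 0,"ry": 0,"rz": 0,"gripper": 1},
    {"dx": 0,"dy": 0,"dz": 10,"rx": 0,"ry": 0,"rz": 0,"gripper": 1},
    {"dx": 0,"dy": 0,"dz": 12,"rx": 0,"ry": 0,"rz": 0,"gripper": 1},
    {"dx": 0,"dy": 0,"dz": 13,"rx": 0,"ry": 0,"rz": 0,"gripper": 1},
    {"dx": 0,"dy": 0,"dz": 13,"rx": 0,"ry": 0,"rz": 0,"gripper": 1},
  ],
)

```text
t: 11.22
eef_pos: [0.555, 0.2933, 0.1145]
ee_rot: [3.141, -0.0, -1.372]
force: [0.0, 0.8, -1.7]
width: 0.0137
gripper_force: 60.0
```

jog_arm(
  targets=[
    {"dx": 0,"dy": 0,"dz": 1,"rx": 0,"ry": 0,"rz": 0,"gripper": 1},
    {"dx": 0,"dy": 0,"dz": 2,"rx": 0,"ry": 0,"rz": 0,"gripper": 1},
    {"dx": 0,"dy": 0,"dz": 3,"rx": 0,"ry": 0,"rz": 0,"gripper": 1},
    {"dx": 0,"dy": 0,"dz": 3,"rx": 0,"ry": 0,"rz": 0,"gripper": 1},
    {"dx": 0,"dy": 0,"dz": 3,"rx": 0,"ry": 0,"rz": 0,"gripper": 1},
    {"dx": 0,"dy": 0,"dz": 3,"rx": 0,"ry": 0,"rz": 0,"gripper": 1},
    {"dx": 0,"dy": 0,"dz": 3,"rx": 0,"ry": 0,"rz": 0,"gripper": 1},
    {"dx": 0,"dy": 0,"dz": 3,"rx": 0,"ry": 0,"rz": 0,"gripper": 1},
  ],
)

```text
t: 11.88
eef_pos: [0.5552, 0.2934, 0.1128]
ee_rot: [-3.141, -0.0, -1.372]
force: [-2.3, -0.7, 7.1]
width: 0.014
gripper_force: 60.0
```

```bash
python3 - <<'E'
from h import *
jog([.555,.294,.14],np.deg2rad(-78.5)); print(arm.get_state()['moment'])
f=grab('scene'); u,v=proj(f,[[.555,.292,.08]])[0].astype(int); save(f,'s6',(u-40,v-40,u+40,v+40),6)
C=cloud(f).reshape(-1,3); d=C-[.5552,.2919,.08]; a=np.deg2rad(11.5); x=d[:,0]*np.cos(a)+d[:,1]*np.sin(a); y=-d[:,0]*np.sin(a)+d[:,1]*np.cos(a)
for lo in np.arange(-.07,.07,.01):
    k=(y>lo)&(y<lo+.01)&(abs(x)<.006)&(d[:,2]>-.02)&(d[:,2]<.04); print(round(lo,2),k.sum(),d[k,2].max().round(4) if k.sum() else '')
E
```

```text
t 11.88 pos [0.5552 0.2934 0.1128] rot [-3.141 -0.    -1.372] w 0.014 F [-2.3 -0.7  7.1]
JOG mm [ -0.6   0.1 -27.2] rotvec [-0.    -0.    -0.002]
[-0.36266495  1.46622664  0.04943521]
-0.07 0 
-0.06 2 0.0054
-0.05 3 0.0077
-0.04 15 -0.0079
-0.03 1 -0.0077
-0.02 0 
-0.01 8 0.0397
0.0 22 0.0395
0.01 62 0.0393
0.02 9 0.0083
0.03 10 0.008
0.04 39 0.0101
0.05 26 0.0072
0.06 1 0.0097
0.07 0
```

View pics/s6.png

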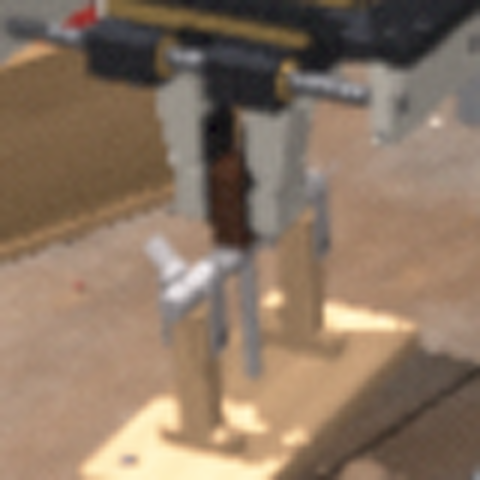

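The crop shows the bar in the clip mouths, near clip at (190,285), and level. The TCP is at 112.8 mm with 7 N against the stop, which puts the bar axis at 80 mm, so it's home. I'll release and lift off.

jog_arm(
  targets=[
    {"dx": 0,"dy": 0,"dz": -1,"rx": 0,"ry": 0,"rz": 0,"gripper": 0.4},
    {"dx": 0,"dy": 0,"dz": -1,"rx": 0,"ry": 0,"rz": 0,"gripper": 0.4},
    {"dx": 0,"dy": 0,"dz": -1,"rx": 0,"ry": 0,"rz": 0,"gripper": 0.4},
    {"dx": 0,"dy": 0,"dz": -1,"rx": 0,"ry": 0,"rz": 0,"gripper": 0.4},
    {"dx": 0,"dy": 0,"dz": -1,"rx": 0,"ry": 0,"rz": 0,"gripper": 0.4},
    {"dx": 0,"dy": 0,"dz": -1,"rx": 0,"ry": 0,"rz": 0,"gripper": 0.4},
    {"dx": 0,"dy": 0,"dz": -1,"rx": 0,"ry": 0,"rz": 0,"gripper": 0.4},
    {"dx": 0,"dy": 0,"dz": -1,"rx": 0,"ry": 0,"rz": 0,"gripper": 0.4},
  ],
)

```text
t: 12.6
eef_pos: [0.5552, 0.2934, 0.1129]
ee_rot: [3.141, -0.0, -1.372]
force: [-1.2, 0.1, -0.1]
width: 0.0524
gripper_force: 0.0
```

jog_arm(
  targets=[
    {"dx": 0,"dy": 0,"dz": -10,"rx": 0,"ry": 0,"rz": 0,"gripper": 0.4},
    {"dx": 0,"dy": 0,"dz": -30,"rx": 0,"ry": 0,"rz": 0,"gripper": 0.4},
    {"dx": 0,"dy": 0,"dz": -60,"rx": 0,"ry": 0,"rz": 0,"gripper": 0.4},
    {"dx": 0,"dy": 0,"dz": -95,"rx": 0,"ry": 0,"rz": 0,"gripper": 0.4},
    {"dx": -30,"dy": 15,"dz": -115,"rx": 0,"ry": 0,"rz": 0,"gripper": 0.4},
    {"dx": -65,"dy": 30,"dz": -115,"rx": 0,"ry": 0,"rz": 0,"gripper": 0.4},
    {"dx": -95,"dy": 40,"dz": -115,"rx": 0,"ry": 0,"rz": 0,"gripper": 0.4},
    {"dx": -110,"dy": 45,"dz": -115,"rx": 0,"ry": 0,"rz": 0,"gripper": 0.4},
  ],
)

```text
t: 13.27
eef_pos: [0.4879, 0.3949, 0.2297]
ee_rot: [-3.14, 0.002, -1.37]
force: [0.9, -0.3, 0.1]
width: 0.0524
gripper_force: 0.0
```

```bash
python3 - <<'E'
from h import *
s=arm.get_state(); print(s['t'],s['eef_pos'],s['width'],s['force'],s['moment'])
f=grab('wrist'); save(f,'w7'); C=cloud(f).reshape(-1,3); d=C-[.5552,.2919,.08]; a=np.deg2rad(11.5)
L=np.c_[d[:,0]*np.cos(a)+d[:,1]*np.sin(a),-d[:,0]*np.sin(a)+d[:,1]*np.cos(a),d[:,2]]
for n,lo,hi in [('bar far',-.057,-.047),('bar',-.034,-.017),('grip',-.016,.016),('bar',.017,.034),('bar near',.047,.057)]:
    k=(L[:,1]>lo)&(L[:,1]<hi)&(abs(L[:,0])<.012)&(L[:,2]>(-.004 if n!='grip' else .03))&(L[:,2]<.045); q=L[k]
    if len(q)>3: print(n,len(q),'x',np.percentile(q[:,0],[2,50,98]).round(4),'top z',np.percentile(q[:,2],[50,90]).round(4))
k=(abs(L[:,0])<.009)&(L[:,2]>-.003)&(L[:,2]<.02)&(abs(L[:,1])<.07); print('bar ends',L[k,1].min(),L[k,1].max())
T=C[(C[:,2]>.03)&(C[:,2]<.07)&(abs(C[:,1]+.045)<.05)&(C[:,0]>.38)]; print('tray front x',T[:,0].min() if len(T) else None)
E
```

```text
13.2667 [0.48792301 0.39491443 0.22968057] 0.05243105760028622 [ 0.94827968 -0.29361788  0.10213577] [-0.02853086  0.08562355  0.03990455]
bar far 190 x [-0.0058 -0.0008  0.0057] top z [0.0054 0.0068]
bar 366 x [-0.0068 -0.0019  0.0058] top z [0.0053 0.0068]
grip 1036 x [-0.0075 -0.0013  0.006 ] top z [0.0379 0.0391]
bar 363 x [-0.0058 -0.0006  0.006 ] top z [0.0053 0.0067]
bar near 163 x [-0.0058 -0.001   0.005 ] top z [0.0051 0.0066]
bar ends -0.05476103191956781 0.05541831682183063
tray front x None
```

View pics/w7.png

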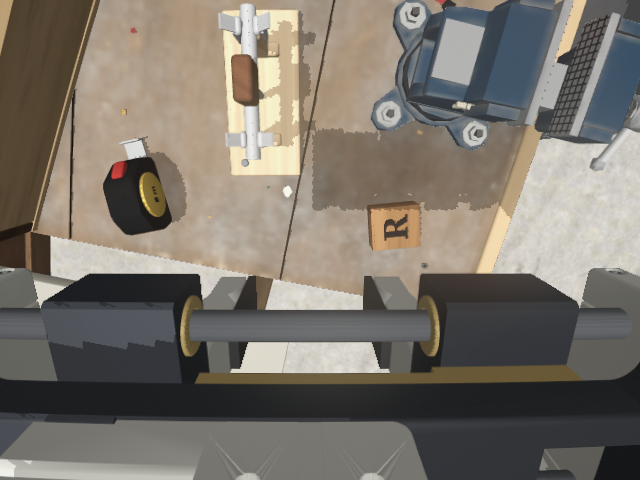

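The bar lies level in both clips, pixels (245,20) and (250,140). Its top is 6 mm above the seat height, so its axis is at 80 mm, and it's centred within 1 mm with the key upright. The arm is clear and at rest, so I'm handing in.

```bash
python3 -c "
from station import arm
print(arm.job_done())"
```

```text
the job is handed in; nothing more can be done
None
```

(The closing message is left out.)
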